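# Comb loose gimbal shafts into the grooves of a kitting tray

## Robot

A 6-joint arm with a two-finger parallel gripper is mounted at the origin on the work surface. World frame = base frame: x ahead of the robot, y to its left, z up, the work surface at z = 0. Lengths are in mm, angles in rad, forces in N, time in s.
With the tool pointing down it reaches from about 350 to 875 mm from the base axis. Payload 4.2 kg.
Tool frame: the origin (TCP) lies at the very end of the fingers, on their centre line; the grasp point (between the pads) lies 19 mm behind it (arm.grip_point_offset is the distance from the TCP to the grasp point, in mm); z points along the fingers, y is the direction in which the jaws open and shut (so a half turn about z gives the same grasp; the last joint's range is limited). The gripper opens to 85 mm and grips with 20 to 120 N. Pads are 22 mm wide; open, the fingers measure 114 mm over their backs; the gripper's body (76 mm by 85 mm) begins 54 mm behind the grasp point. The pads swing forward as they close: fully open they stand 13 mm farther back than shut.
Start: joints at [-0.933, 0.385, 0.008, 0, -1.194, -0.259], TCP at [231.142, -580.666, 231.312] pointing down, gripper open.
Joint ranges: [-3.14, 3.14], [-1.21, 2.06], [-1.07, 1.41], [-3.16, 2.05], [-2.99, -0.16], [-3.1, 3.1]. Speed limits (rad/s): [2.79, 2.79, 3.14, 3.14, 3.14, 3.14].

## Interface

Orientations are given as a unit quaternion [x, y, z, w].
In Python, from bench import arm gives the robot as it stands.
- The arm moves only by the tool drive_tool, never from a script. Its argument "steps" is a list of rows, each a list of 5 numbers: the shift along the tool's x, y, z in m, then the turn about the tool's z in degrees, then the finger opening in m, from 0 to 0.0854. A call has 1 to 20 rows; each row shifts and turns the commanded pose from where the row before left it, along the tool's axes as they then stand; what a row does not reach is not made up. A row lasts 1/10 s, in which the tool goes at most 50 mm and 8.59 degrees, less where a joint would pass 70% of its speed; a pose out of reach is approached as far as the arm can. A call is refused whole if a number of a shift passes 0.05 or a number of a turn 8.59, either way. A call with a gripper value outside its range is refused whole. The fingers move at their own pace and stop on an object; the grip force is fixed at half the most. Time passes only in rows, so rows that do not move let the fingers close. It gives the time, the measured TCP pose, the force and the opening at its end, in the units of the state.
- arm.read_state(): the state, without advancing time (a new reading comes with each control period).
- arm.get_image(name): name is "side" or "top" or "wrist"; returns (picture, depth): 400x640x3 uint8, blue, green, red; 400x640 float32, mm along the optical axis (not along the pixel's ray), 0 where there is no reading.
- arm.camera_params(name): a dict with "K" (3x3 intrinsics, pixels), "world_to_cam" (4x4, takes a point from world to camera coordinates); the wrist camera has in their place "mount" (4x4, takes a point from camera to tool coordinates, whose origin is the TCP and whose axes are the flange's). Camera axes: x right, y up, looking along -z (the intrinsics and any distortion apply to the point x, -y, -z); pixel columns grow to the right and rows downward; lengths in mm; the calibration is good to about 2 mm. A picture is of the moment at which its call begins: read the wrist's pose just before it. camera_params takes no time and is no camera call.
- arm.job_done(): hands the job in, once; it reports no verdict.
The state is a dict: "clock": time; "joints": joint angles; "joint_vel": joint speeds; "joint_efforts": joint torques, N m; "position": TCP position; "ee_rot": TCP orientation; "contact_force": force on the tool from outside, world axes, zero at the start; "wrist_torque": the same for the moment, N m; "gripper_width": finger opening in mm.
Only numpy, scipy, OpenCV 4.12 (cv2) and the standard library are available. Lean on these libraries where they do the work, as an engineer would, in place of code of your own. Each camera call takes 0.05 s, during which the arm holds its last target.

## Task

Comb the loose steel shafts into the grooves of the tray, which is clamped not quite level: take the rake from its rest, set it down on the tray's two side rims at the bare apron end, behind the shafts, and draw it to the other end of the tray, keeping its shoulders riding lightly on the rims the whole way, until all five shafts lie parallel, each down in a groove. Do not press hard on the tray, use only the rake on the shafts, and leave everything else on the desk where it is; then put the rake back upright in the notches of its rest and let go.

Things in the scene. Friction and masses are not known exactly. Their poses are not given: they have to be found in the camera images.
- tray_base: aluminium tilt base fixed to the desk, origin under its centre; it carries the grey tray, 198 (x) by 104 mm (y), rigidly clamped on a cross pivot at x = -33, z = 14 mm at a slope along x of up to 0.045 rad either way, which no reading shows. Heights here are those of a level tray: each may be off by 0.045 times its x distance from the pivot. 1 mm too deep is 10 to 20 N
- tray_start (a point): on the base's frame at x = 81, z = 40 mm: midway between the tops of a level tray's two side rims at the apron end. The rims are 10 mm wide, run the whole length along x at y = -47 and +47 mm; the end walls (8 mm thick) are as high. At the start no shaft is nearer than 3 mm to a rake set down here
- tray_groove1 (a point): on the base's frame at x = 3.25, z = 28 mm: the first groove's mouth; seven grooves run along y over the inner width of 84 mm, 9 mm wide at the mouth, 4.4 mm at the floor, 6 mm deep, every 12 mm to x = -68.75 mm, with 2.7 mm rib tops between. Level with the rib tops: the bare apron (x 8 to 91 mm) and the land past the last groove (x -73 to -91 mm)
- tray_finish (a point): on the base's frame at x = -81, z = 40 mm: midway between the rims at a level tray's rim height, where the stroke ends, over the land past the last groove
- rake: T-shaped hand rake, about 0.16 kg; origin amid the tine tips, z up the handle. Aluminium cross bar 116 mm long (y), 16 thick (x), z 10.5 to 22.5 mm; under it six tines 6 by 6 mm, 8 mm apart, y -38 to +38 mm. The bar's flat underside beyond the tines (|y| 38 to 58 mm) makes the shoulders: when they ride on the rims the tips are 1.5 mm above the ribs
- rake_grip (a point): where to grip the rake: centre of its black upright handle (18 mm thick in the rake's x, 30 mm wide in y, z 44 to 98 mm), 72 mm above the tine tips. The rake may shift a millimetre or two in the fingers as they close
- rake_rest: dark steel rest fixed to the desk, foot 48 (x) by 128 mm (y), origin under its centre. Cheeks at y = -53 and +53 mm, each with a notch open at the top: 22 mm wide in x, floor at z = 24 mm, prongs up to 36 mm. The bar's ends lie on the notch floors, the rake's origin then 13.5 mm above the rest's; either way round will do
- rod1: one of five identical loose polished steel gimbal shafts, round, 6 mm diameter, 70 mm long, about 15 g; origin at its middle, its y axis along its length. It starts askew on the apron or ribs (its middle 31 mm above the base's underside, 25 mm once in a groove, if the tray were level)
- rod2: one of five identical loose polished steel gimbal shafts, round, 6 mm diameter, 70 mm long, about 15 g; origin at its middle, its y axis along its length. It starts askew on the apron or ribs (its middle 31 mm above the base's underside, 25 mm once in a groove, if the tray were level)
- rod3: one of five identical loose polished steel gimbal shafts, round, 6 mm diameter, 70 mm long, about 15 g; origin at its middle, its y axis along its length. It starts askew on the apron or ribs (its middle 31 mm above the base's underside, 25 mm once in a groove, if the tray were level)
- rod4: one of five identical loose polished steel gimbal shafts, round, 6 mm diameter, 70 mm long, about 15 g; origin at its middle, its y axis along its length. It starts askew on the apron or ribs (its middle 31 mm above the base's underside, 25 mm once in a groove, if the tray were level)
- rod5: one of five identical loose polished steel gimbal shafts, round, 6 mm diameter, 70 mm long, about 15 g; origin at its middle, its y axis along its length. It starts askew on the apron or ribs (its middle 31 mm above the base's underside, 25 mm once in a groove, if the tray were level)
- lens: bystander: black camera lens with bayonet foot, 54 mm diameter, 48 mm tall, origin under its centre
- gimbal_plate: bystander: grey plastic gimbal plate 90 by 70 mm with a round twist socket, 18 mm tall
- motor_cap: bystander: red silicone motor cap, an open cup 29 mm wide, 16 mm tall
- hex_holder: bystander: silver steel block 36 by 70 by 26 mm with upright hex keys, 76 mm tall in all
- fc_case: bystander: green-tinted flight controller case 62 by 46 by 20 mm
- motor: bystander: small drone motor, 28 mm diameter, 35 mm tall with its shaft
- battery: bystander: battery pack 105 by 34 by 30 mm
- driver: bystander: screwdriver lying on the desk, 150 mm long

How it is judged (in metres and radians):
On the way, in this order (a step that is already met when the one before it is completed fails the run):
1. the rake is lifted clear of its rest (z of rake in the frame of rake_rest above 0.04 m).
2. the rake's shoulders rest lightly (0.5 to 9 N) on the rims at the apron end, behind the shafts (contact force between rake and tray_base between 0.5 and 9 N and x of rake in the frame of tray_base between 0.07 and 0.09 m and z of rake in the frame of tray_base between 0.022 and 0.037 m), for 0.4 s.
3. still riding lightly on the rims at the upper apron (contact force between rake and tray_base between 0.5 and 9 N and x of rake in the frame of tray_base between 0.045 and 0.065 m and z of rake in the frame of tray_base between 0.022 and 0.037 m), for 0.1 s.
4. still riding lightly at the lower apron (contact force between rake and tray_base between 0.5 and 9 N and x of rake in the frame of tray_base between 0.01 and 0.035 m and z of rake in the frame of tray_base between 0.022 and 0.037 m), for 0.1 s.
5. still riding lightly over the middle grooves (contact force between rake and tray_base between 0.5 and 9 N and x of rake in the frame of tray_base between -0.04 and -0.01 m and z of rake in the frame of tray_base between 0.022 and 0.037 m), for 0.1 s.
6. the stroke ends past the last groove, still light on the rims (contact force between rake and tray_base between 0.5 and 9 N and x of rake in the frame of tray_base between -0.09 and -0.074 m and z of rake in the frame of tray_base between 0.022 and 0.037 m), for 0.1 s.
At the end, for the whole second after the job is handed in: All five shafts at rest down in the grooves (within 3 mm of a level tray's seated height, parallel within 0.06 rad); the rake let go and at rest in its rest, upright within 0.12 rad, bar ends on the notch floors (height within 3 mm, sideways 12 mm) (z of rod1 in the frame of tray_base between 0.0215 and 0.0278 m and x of rod1 in the frame of tray_base between -0.074 and 0.008 m and angle between the y axis of each of rod1, rod2, rod3, rod4, rod5 and the y axis of tray_base, either way round below 0.06 rad and linear speed of each of rod1, rod2, rod3, rod4, rod5, rake below 0.02 m/s and z of rod2 in the frame of tray_base between 0.0215 and 0.0278 m and x of rod2 in the frame of tray_base between -0.074 and 0.008 m and z of rod3 in the frame of tray_base between 0.0215 and 0.0278 m and x of rod3 in the frame of tray_base between -0.074 and 0.008 m and z of rod4 in the frame of tray_base between 0.0215 and 0.0278 m and x of rod4 in the frame of tray_base between -0.074 and 0.008 m and z of rod5 in the frame of tray_base between 0.0215 and 0.0278 m and x of rod5 in the frame of tray_base between -0.074 and 0.008 m and horizontal distance between rake and rake_rest below 0.012 m and z of rake in the frame of rake_rest between 0.011 and 0.0165 m and angle between rake's own z axis and vertical below 0.12 rad); the robot touches nothing.
It fails at once if the rake presses on the tray with more than 20 N (contact force between rake and tray_base above 20 N).
It fails at once if the fingers push a shaft (contact force between the fingers and rod1 above 0.5 N or contact force between the fingers and rod2 above 0.5 N or contact force between the fingers and rod3 above 0.5 N or contact force between the fingers and rod4 above 0.5 N or contact force between the fingers and rod5 above 0.5 N).
It fails at once if a shaft leaves the tray (distance between any of rod1, rod2, rod3, rod4, rod5 and tray_base above 0.12 m).
It fails at once if a bystander is moved by more than 15 mm (distance of any of lens, gimbal_plate, motor_cap, hex_holder, fc_case, motor, battery, driver from where it was at the start of the episode above 0.015 m).
It also fails if it takes over 69 s, if anything falls off the work surface, if the arm or the gripper's body presses on something with over 40 N, if the wrist force passes 120 N, or if a joint passes its speed limit or range.

## Working session

There is one attempt and no reset: what is moved stays moved. The work goes in short steps, Python scripts to look and compute and a tool call to move; the robot and the scene stay as the last step left them, time stands still between calls to the robot, and variables do not carry over. Pictures are saved under pics/ and viewed, and the job is handed in when it is done.

Besides the shell and the picture viewer there is one more tool, called after ">>>" as name(argument=value, ...), one argument or row to a line, values as JSON. drive_tool: Moves the arm, as the interface text tells. Its arguments: {"type":"object","properties":{"steps":{"type":"array"}},"required":["steps"]}

```bash
ls; mkdir -p pics
python3 - <<'E'
from bench import arm
import cv2,numpy as np
s=arm.read_state();print(s)
for n in("side","top","wrist"):
    im,d=arm.get_image(n);cv2.imwrite(f"pics/{n}0.png",im);np.save(f"{n}0.npy",d);np.save(f"{n}0im.npy",im)
    print(n,arm.camera_params(n))
E
```

```text
pics
{'clock': 0.0, 'joints': array([-9.33415242e-01,  3.85564061e-01,  6.63608438e-03, -5.42209844e-04,
       -1.19399508e+00, -2.58619598e-01]), 'joint_vel': array([-0.00106134, -0.00064695, -0.000931  , -0.00198225, -0.00104864,
       -0.00043568]), 'joint_efforts': array([-3.13693108e-04, -3.92287838e+01,  1.88399935e+01,  4.18614998e+00,
       -4.65654273e-03,  1.20432492e-05]), 'position': array([ 230.9309743 , -580.14345923,  230.21465537]), 'ee_rot': array([-1.88152400e-01,  9.82139237e-01,  1.06757576e-03, -2.33498550e-04]), 'contact_force': array([ 0.45284804, -0.3238001 , -0.31851353]), 'wrist_torque': array([0.02809923, 0.0323715 , 0.03095954]), 'gripper_width': 85.62104496981911}
side {'K': array([[373.36799843,   0.        , 317.82272312],
       [  0.        , 373.36799843, 197.59742424],
       [  0.        ,   0.        ,   1.        ]]), 'world_to_cam': array([[ 8.83245681e-01, -4.68496787e-01, -1.96933453e-02,
        -5.18353169e+02],
       [ 3.54966184e-01,  6.40586719e-01,  6.80916781e-01,
        -2.63352225e+02],
       [-3.06392029e-01, -6.08407278e-01,  
[... 469 characters left out ...]
2134e+02],
       [-1.87644462e-01,  1.75042826e-02,  9.82081033e-01,
        -9.12575004e+02],
       [ 0.00000000e+00,  0.00000000e+00,  0.00000000e+00,
         1.00000000e+00]])}
wrist {'K': array([[359.74349971,   0.        , 322.18797195],
       [  0.        , 359.74349971, 202.2298822 ],
       [  0.        ,   0.        ,   1.        ]]), 'mount': array([[ 6.98488646e-04,  9.60593104e-01,  2.77957552e-01,
         7.16288908e+01],
       [ 9.99999756e-01, -6.76048763e-04, -1.76576229e-04,
         1.10548885e+00],
       [ 1.82949510e-05,  2.77957607e-01, -9.60593342e-01,
        -1.42297366e+02],
       [ 0.00000000e+00,  0.00000000e+00,  0.00000000e+00,
         1.00000000e+00]])}
```

View pics/side0.png

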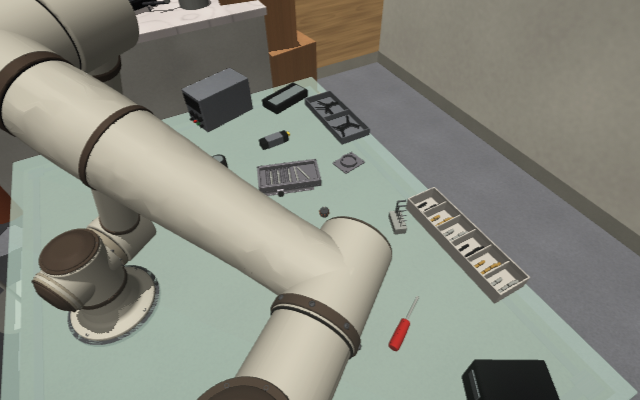

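View pics/top0.png

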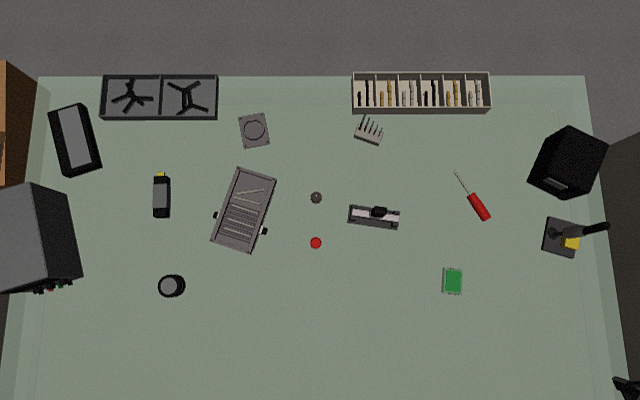

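View pics/wrist0.png

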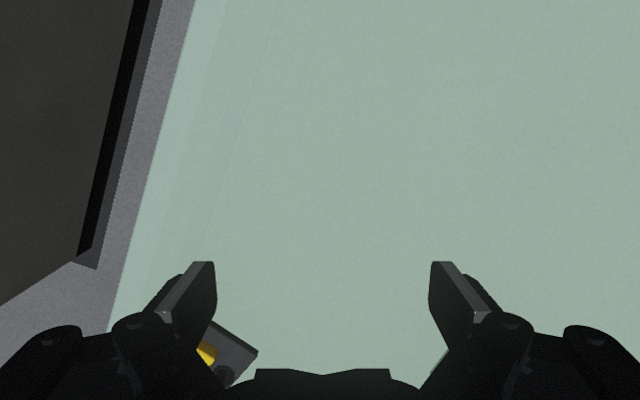

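The top view shows the tray at about (244,210), with the apron at the far upper end. The rake in its rest is at (374,215), the motor at (316,197) and the red cap at (316,243). I'll zoom in and deproject.

```bash
cat > h.py <<'E'
import numpy as np,cv2
from bench import arm
from scipy.spatial.transform import Rotation as R
def cloud(name,d,st=None):
    p=arm.camera_params(name);K=p["K"]
    v,u=np.mgrid[0:400,0:640]
    z=d.astype(float)
    P=np.stack([(u-K[0,2])/K[0,0]*z,-(v-K[1,2])/K[1,1]*z,-z],-1)
    if name=="wrist":
        M=p["mount"];T=np.eye(4);T[:3,:3]=R.from_quat(st["ee_rot"]).as_matrix();T[:3,3]=st["position"];M=T@M
    else: M=np.linalg.inv(p["world_to_cam"])
    W=P@M[:3,:3].T+M[:3,3]
    W[z==0]=np.nan
    return W
E
python3 - <<'E'
from h import *
im=np.load("top0im.npy");d=np.load("top0.npy");W=cloud("top",d)
c=im[155:265,195:415];cv2.imwrite("pics/topz.png",cv2.resize(c,None,fx=3.6,fy=3.6,interpolation=cv2.INTER_CUBIC))
for u,v in[(238,168),(277,180),(250,253),(211,241),(244,210),(300,220),(349,206),(399,215),(396,229),(349,220),(380,211),(374,222)]:
    print(u,v,W[v,u].round(1))
E
```

```text
238 168 [676.5 191.8  37.3]
277 180 [ 6.543e+02  9.690e+01 -4.000e-01]
250 253 [464.4 157.7  34.8]
211 241 [493.7 251.4  40.3]
244 210 [571.2 175.9  27.4]
300 220 [5.489e+02 3.750e+01 3.000e-01]
349 206 [584.6 -88.7  -1.9]
399 215 [ 559.6 -216.     1.7]
396 229 [ 523.3 -205.9    4.9]
349 220 [546.5 -86.6  10.4]
380 211 [ 551.8 -147.3  114.5]
374 222 [ 541.7 -150.7    4.4]
```

View pics/topz.png

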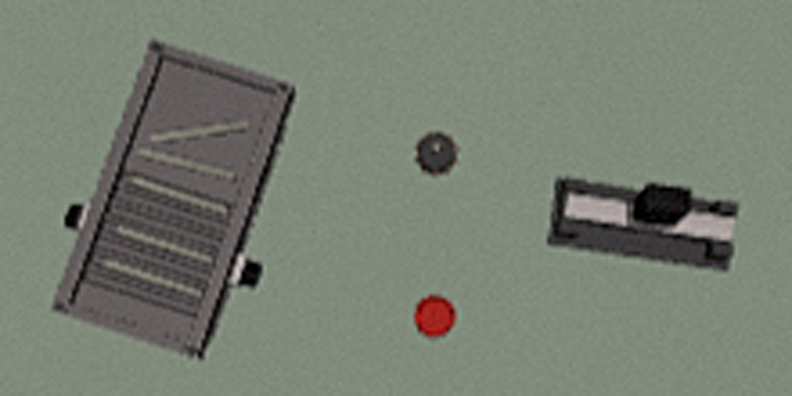

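Run:
```python
from h import *
im=np.load("top0im.npy");d=np.load("top0.npy");W=cloud("top",d)
sub=W[190:240,335:410].reshape(-1,3);sub=sub[~np.isnan(sub).any(1)]
for lo,hi in((12,24),(24,60),(80,140)):
    s=sub[(sub[:,2]>lo)&(sub[:,2]<hi)];
    (c,sz,a)=cv2.minAreaRect(s[:,:2].astype(np.float32));print(lo,len(s),s.mean(0).round(1),c,sz,a)
sub=W[160:262,203:285].reshape(-1,3)
s=sub[(sub[:,2]>22)&(sub[:,2]<50)];print(len(s),cv2.minAreaRect(s[:,:2].astype(np.float32)),np.linalg.lstsq(np.c_[s[:,:2]-[570,175],np.ones(len(s))],s[:,2],rcond=None)[0])
# heights along path
m=(W[...,2]>40);ys,xs=np.nonzero(m&(abs(W[...,0])<900)&(W[...,0]>100)&(abs(W[...,1])<750))
n,l,st,ce=cv2.connectedComponentsWithStats(m.astype(np.uint8))
for i in range(1,n):
    if st[i,4]>8:
        q=W[l==i];print(ce[i].round(),q.min(0).round(),q.max(0).round())
```

```text
12 28 [ 549.1 -144.3   19.5] (553.7178955078125, -147.5465087890625) (118.35269927978516, 37.48052215576172) 80.93045043945312
24 369 [ 553.2 -146.5   35.1] (553.9302978515625, -148.06080627441406) (119.6105728149414, 38.00358963012695) 80.80118560791016
80 136 [ 552.4 -146.6  107. ] (553.7964477539062, -148.2099609375) (29.382253646850586, 18.447662353515625) 82.80302429199219
3326 ((571.2373046875, 176.3560791015625), (138.38742065429688, 198.0663299560547), 71.29185485839844) [ 9.73424419e-03 -4.21074132e-03  3.11073433e+01]
[422.  88.] [ 831. -462.   40.] [ 935. -102.   51.]
[362. 121.] [ 778. -127.   46.] [ 803. -116.   79.]
[367. 124.] [ 773. -137.   41.] [ 794. -128.   72.]
[371. 126.] [ 770. -148.   44.] [ 788. -141.   67.]
[376. 129.] [ 766. -159.   40.] [ 782. -153.   57.]
[571. 162.] [ 590. -708.   40.] [ 764. -551.  106.]
[240. 173.] [639. 156.  40.] [678. 208.  46.]
[264. 176.] [647. 108.  40.] [662. 139.  44.]
[271. 188.] [601. 101.  40.] [648. 120.  45.]
[ 32. 240.] [376. 568.  40.] [621. 695. 145.]
[227. 199.] [557. 202.  40.] [635. 232.  44.]
[265. 204.] [568. 115.  40.] [598. 132.  44.]
[379. 212.] [ 543. -162.   42.] [ 564. -133.  115.]
[261. 214.] [556. 127.  40.] [564. 134.  43.]
[218. 223.] [528. 231.  40.] [552. 243.  42.]
[258. 224.] [527. 132.  40.] [544. 146.  43.]
[584. 230.] [ 488. -611.   40.] [ 516. -586.  201.]
[255. 233.] [502. 139.  40.] [524. 153.  42.]
[212. 240.] [491. 244.  40.] [499. 254.  43.]
[219. 242.] [489. 225.  40.] [494. 239.  42.]
[228. 245.] [479. 203.  40.] [489. 220.  45.]
[233. 248.] [474. 191.  40.] [481. 203.  42.]
[248. 251.] [462. 157.  40.] [476. 169.  44.]
[169. 286.] [363. 318.  40.] [414. 370.  53.]
[627. 388.] [ 199. -543.  245.] [ 282. -317.  580.]
```

>>> drive_tool(
  steps=[
    [0,0,0,-8.54,0.0854],
    [0,0,0,-8.54,0.0854],
    [0,0,0,-8.54,0.0854],
    [0,0,0,-8.54,0.0854],
    [0,0,0,-8.54,0.0854],
    [0,0,0,-8.54,0.0854],
    [0,0,0,-8.54,0.0854],
    [-0.0396,-0.0213,0.0033,0,0.0854],
    [-0.0396,-0.0213,0.0033,0,0.0854],
    [-0.0396,-0.0213,0.0033,0,0.0854],
    [-0.0396,-0.0213,0.0033,0,0.0854],
    [-0.0396,-0.0213,0.0033,0,0.0854],
    [-0.0396,-0.0213,0.0033,0,0.0854],
    [-0.0396,-0.0213,0.0033,0,0.0854],
    [-0.0396,-0.0213,0.0033,0,0.0854],
    [-0.0396,-0.0213,0.0033,0,0.0854],
    [-0.0396,-0.0213,0.0033,0,0.0854],
    [-0.0396,-0.0213,0.0033,0,0.0854],
    [-0.0396,-0.0213,0.0033,0,0.0854],
    [0,0,0,0,0.0854],
  ],
)

```text
clock: 2.15
position: [556.8, -144.8, 190.6]
ee_rot: [-0.655, 0.756, 0.0, -0.0]
contact_force: [-0.5, 0.4, -0.2]
gripper_width: 85.1
```

```bash
cat >> h.py <<'E'
def look(name,tag):
    st=arm.read_state();im,d=arm.get_image(name);cv2.imwrite(f"pics/{name}{tag}.png",im)
    y=R.from_quat(st["ee_rot"]).as_matrix()
    print(st["clock"],st["position"].round(2),"yang",np.degrees(np.arctan2(y[1,1],y[0,1])).round(2),"zax",y[:,2].round(4),"F",st["contact_force"].round(2),"w",st["gripper_width"])
    W=cloud(name,d,st);np.save(f"{name}{tag}W.npy",W);np.save(f"{name}{tag}im.npy",im);return st,im,d,W
E
python3 - <<'E'
from h import *
look("wrist","1")
E
```

```text
2.15 [ 556.75 -144.82  190.63] yang 171.79 zax [-3.e-04  3.e-04 -1.e+00] F [-0.5   0.44 -0.19] w 85.12037078739569
```

View pics/wrist1.png

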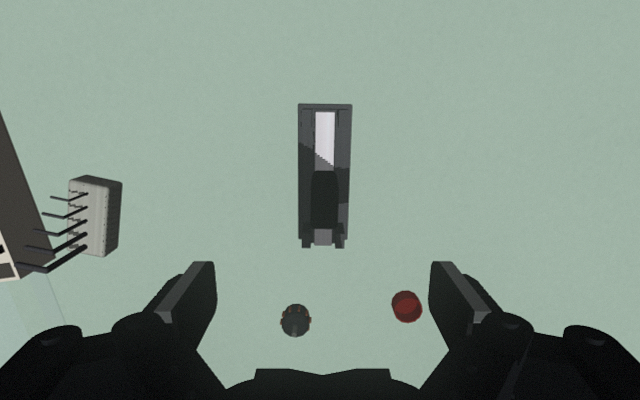

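Run:
```python
from h import *
W=np.load("wrist1W.npy")
sub=W[90:255,285:365].reshape(-1,3);sub=sub[~np.isnan(sub).any(1)]
print(np.median(W[60:90,250:400,2]))
for lo,hi in((3,15),(26,45),(32,45),(100,130)):
    s=sub[(sub[:,2]>lo)&(sub[:,2]<hi)];print(lo,len(s),s.mean(0).round(1),cv2.minAreaRect(s[:,:2].astype(np.float32)))
```

```text
nan
3 3291 [ 553.4 -153.2    5.8] ((553.746337890625, -145.71080017089844), (127.87234497070312, 47.92485809326172), 80.91910552978516)
26 2160 [ 551.7 -158.4   35.5] ((553.7703247070312, -145.42034912109375), (120.46578979492188, 37.819236755371094), 80.97645568847656)
32 2101 [ 551.7 -159.4   35.7] ((553.6173095703125, -145.38607788085938), (120.44612884521484, 37.50613021850586), 80.97645568847656)
100 1249 [ 553.5 -147.7  110.5] ((553.5596923828125, -146.03421020507812), (30.472118377685547, 17.611610412597656), 81.83769989013672)
```

>>> drive_tool(
  steps=[
    [0.0024,0.0027,0,0.84,0.0854],
    [0,0,0.02,0,0.0854],
    [0,0,0.03,0,0.0854],
    [0,0,0.03,0,0.0854],
    [0,0,0.03,0,0.0854],
    [0,0,0.014,0,0.0854],
    [0,0,0,0,0.0854],
    [0,0,0,0,0.0854],
  ],
)

```text
clock: 3.0
position: [551.0, -151.7, 68.4]
ee_rot: [-0.646, 0.763, -0.0, 0.0]
contact_force: [-0.3, -0.3, 0.6]
gripper_width: 85.4
```

Run:
```python
from h import *
look("wrist","2")
```

```text
3.0 [ 551.04 -151.69   68.36] yang 170.55 zax [ 5.e-04 -3.e-04 -1.e+00] F [-0.29 -0.27  0.63] w 85.43657713780084
```

View pics/wrist2.png

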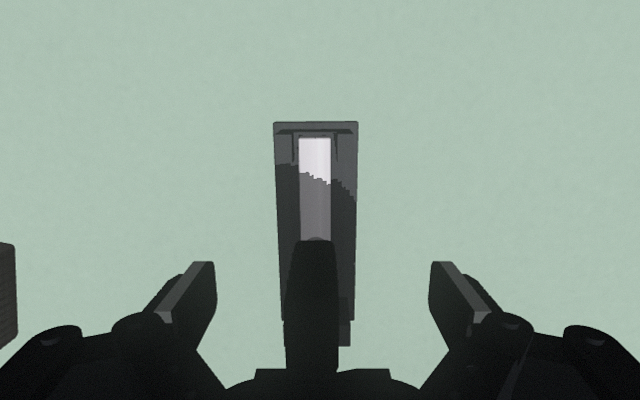

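>>> drive_tool(
  steps=[
    [-0.0056,-0.0018,0.001,-0.4,0.0854],
    [0,0,0,0,0.0854],
    [0,0,0,0,0.0854],
  ],
)

```text
clock: 3.35
position: [554.4, -145.1, 67.4]
ee_rot: [-0.65, 0.76, -0.0, 0.001]
contact_force: [-0.8, -0.2, 0.7]
gripper_width: 85.2
```

Run:
```python
from h import *
st,im,d,W=look("wrist","3")
sub=W[90:330,255:380].reshape(-1,3);sub=sub[~np.isnan(sub).any(1)]
for lo,hi in((3,15),(26,45)):
    s=sub[(sub[:,2]>lo)&(sub[:,2]<hi)];print(lo,len(s),s.mean(0).round(1),cv2.minAreaRect(s[:,:2].astype(np.float32)))
```

```text
3.35 [ 554.39 -145.07   67.41] yang 171.07 zax [ 0.0013  0.     -1.    ] F [-0.78 -0.23  0.68] w 85.2488865713271
3 6829 [ 551.5 -156.4    5.8] ((553.9680786132812, -145.59625244140625), (127.88526916503906, 48.24763107299805), 80.91238403320312)
26 4745 [ 548.6 -178.5   35.4] ((553.6468505859375, -148.05264282226562), (115.45989227294922, 38.08102035522461), 80.96519470214844)
```

View pics/wrist3.png

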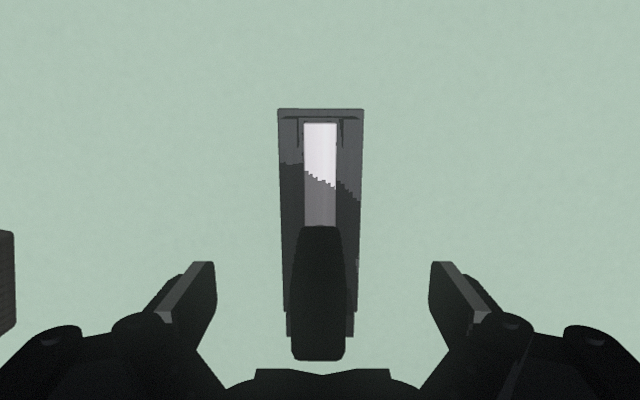

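The handle is centred between the pads, at columns 291–345. I'll close the gripper.

>>> drive_tool(
  steps=[
    [0,0,0,0,0],
    [0,0,0,0,0],
    [0,0,0,0,0],
    [0,0,0,0,0],
    [0,0,0,0,0],
    [0,0,0,0,0],
    [0,0,0,0,0],
    [0,0,0,0,0],
    [0,0,0,0,0],
    [0,0,0,0,0],
  ],
)

```text
clock: 4.4
position: [553.9, -145.3, 66.6]
ee_rot: [-0.65, 0.76, 0.0, -0.0]
contact_force: [0.8, 0.0, -1.5]
gripper_width: 17.7
```

Run:
```python
from h import *
st,im,d,W=look("wrist","4")
```

```text
4.4 [ 553.86 -145.29   66.62] yang 171.04 zax [-2.e-04  1.e-04 -1.e+00] F [ 0.76  0.   -1.5 ] w 17.669391820378575
```

View pics/wrist4.png

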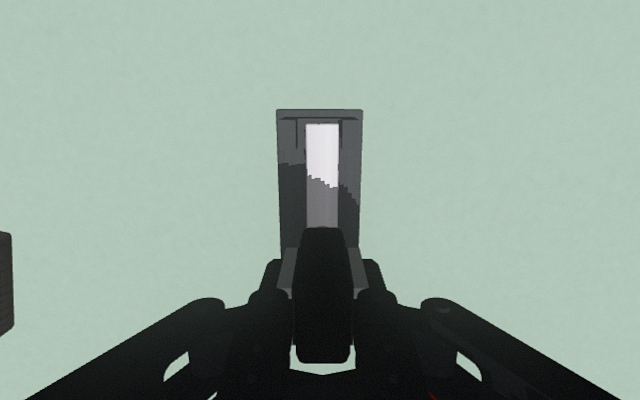

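>>> drive_tool(
  steps=[
    [0,0,-0.01,0,0],
    [0,0,-0.03,0,0],
    [0,0,-0.04,0,0],
    [0,0,-0.04,4.85,0],
    [0,0,-0.04,4.85,0],
    [0,0,-0.04,0,0],
    [-0.039,0.0007,0,0,0],
    [-0.039,0.0007,0,0,0],
    [-0.039,0.0007,0,0,0],
    [-0.039,0.0007,0,0,0],
    [-0.039,0.0007,0,0,0],
    [-0.039,0.0007,0,0,0],
    [-0.039,0.0007,0,0,0],
    [-0.037,0.0007,0,0,0],
    [0,0,0,0,0],
    [0,0,0,0,0],
    [0,0,0,0,0],
  ],
)

```text
clock: 6.15
position: [647.4, 149.4, 267.0]
ee_rot: [-0.583, 0.813, -0.0, -0.0]
contact_force: [-0.1, -0.7, -1.5]
gripper_width: 17.2
```

Run:
```python
from h import *
st,im,d,W=look("wrist","5")
st,im,d,W=look("top","5")
```

```text
6.15 [647.4  149.39 267.04] yang 161.31 zax [-4.e-04 -3.e-04 -1.e+00] F [-0.06 -0.71 -1.49] w 17.187999534435026
6.2 [647.48 149.08 267.21] yang 161.28 zax [ 0.e+00 -1.e-04 -1.e+00] F [ 0.39 -1.01 -1.3 ] w 17.583689864537515
```

View pics/wrist5.png

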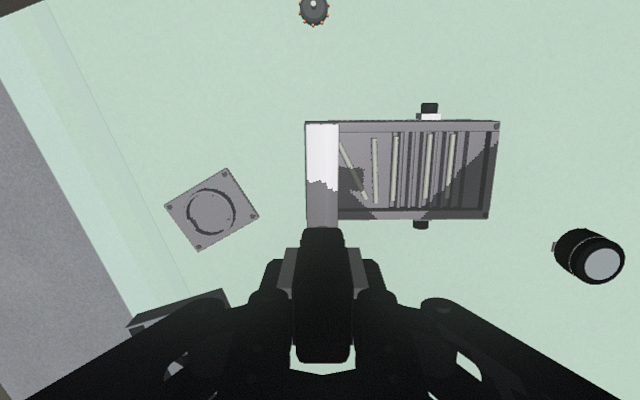

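```bash
cat > fit.py <<'E'
from h import *
W=np.load("wrist5W.npy");im=np.load("wrist5im.npy")
sub=W[112:228,300:510].reshape(-1,3);sub=sub[~np.isnan(sub).any(1)]
s=sub[(sub[:,2]>22)&(sub[:,2]<60)]
r=cv2.minAreaRect(s[:,:2].astype(np.float32));print(r,len(s))
yaw=np.radians(-18.7);c=np.array([571.2,176.4])
for it in range(3):
    ex=np.array([np.cos(yaw),np.sin(yaw)]);ey=np.array([-ex[1],ex[0]])
    q=s[:,:2]-c;X=q@ex;Y=q@ey
    t=np.abs(np.abs(Y)-47)<3
    t&=(s[:,2]>35)
    print(t.sum(),"X",np.percentile(X,[.5,99.5]),"Y",np.percentile(Y[s[:,2]>36],[1,99]))
    A=np.c_[X[t],Y[t],np.ones(t.sum())];p=np.linalg.lstsq(A,s[t,2],rcond=None)[0];res=s[t,2]-A@p;print("rim plane",p,res.std())
    break
# edges of rims by row: outer side points Y extremes per X bin
for a in range(-95,100,15):
    m=(abs(X-a)<7.5)&(s[:,2]>36)
    if m.sum()>5:
        a1=m&(Y>0);a2=m&(Y<0)
        f=lambda k:(np.round(np.percentile(Y[k],[2,98]),1),s[k,2].mean().round(2),k.sum()) if k.sum()>3 else None
        print(a,f(a1),f(a2))
c2=cv2.resize(im[112:228,300:510],None,fx=3.7,fy=3.7,interpolation=cv2.INTER_CUBIC);cv2.imwrite("pics/w5z.png",c2)
E
python3 fit.py
```

```text
((571.209228515625, 182.75399780273438), (127.47117614746094, 198.47845458984375), 71.68769073486328) 14750
1745 X [-99.87234214  96.46350973] Y [-48.77973387  54.25145303]
rim plane [ 4.20398892e-03 -4.48893343e-03  3.95832508e+01] 1.1929912415154578
-95 (array([ 1.1, 52.7]), np.float64(39.21), np.int64(468)) (array([-49.6,  -1.8]), np.float64(39.25), np.int64(484))
-80 (array([44.3, 54.1]), np.float64(39.31), np.int64(126)) (array([-49.6, -39.8]), np.float64(39.38), np.int64(158))
-65 (array([44.4, 54.3]), np.float64(39.36), np.int64(140)) (array([-48.8, -39.8]), np.float64(39.56), np.int64(152))
-50 (array([44.7, 54.5]), np.float64(39.28), np.int64(139)) (array([-48.8, -39.8]), np.float64(39.68), np.int64(145))
-35 (array([44.5, 54.3]), np.float64(39.39), np.int64(138)) (array([-48.8, -39.7]), np.float64(39.74), np.int64(152))
-20 (array([44.8, 54.3]), np.float64(39.54), np.int64(132)) (array([-48.7, -39.7]), np.float64(39.73), np.int64(145))
-5 (array([44.6, 54.4]), np.float64(39.55), np.int64(135)) (array([-48.7, -39.7]), np.float64(39.82), np.int64(148))
10 (array([44.7, 54.2]), np.float64(39.73), np.int64(134)) (array([-48.7, -39.8]), np.float64(40.03), np.int64(148))
25 (array([44.9, 54.3]), np.float64(39.71), np.int64(133)) (array([-48.7, -39.7]), np.float64(40.11), np.int64(151))
40 (array([44.9, 54.2]), np.float64(39.73), np.int64(134)) (array([-48.7, -39.7]), np.float64(40.2), np.int64(148))
55 (array([45. , 54.2]), np.float64(40.06), np.int64(127)) (array([-48.7, -39.7]), np.float64(40.13), np.int64(151))
```

View pics/w5z.png

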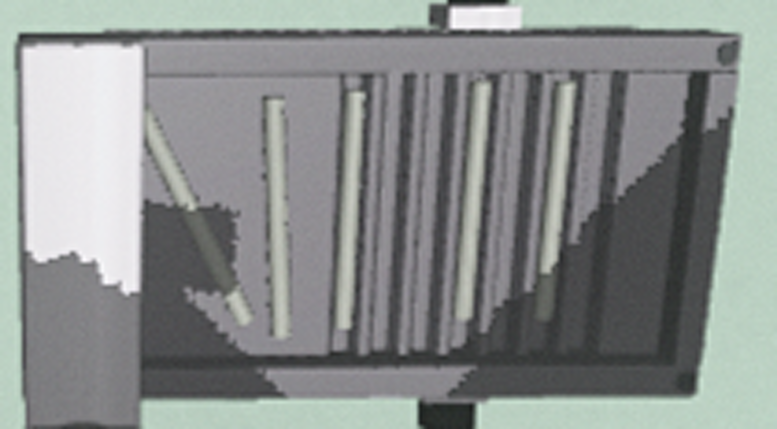

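>>> drive_tool(
  steps=[
    [-0.0041,0.0016,0.01,0,0],
    [0,0,0.04,0,0],
    [0,0,0.04,0,0],
    [0,0,0.04,0,0],
    [0,0,0.03,0,0],
    [0,0,0.015,0,0],
    [0,0,0.004,0,0],
    [0,0,0,0,0],
    [0,0,0,0,0],
    [0,0,0,0,0],
  ],
)

```text
clock: 7.25
position: [648.5, 154.9, 89.4]
ee_rot: [-0.583, 0.812, -0.0, 0.001]
contact_force: [-0.5, 0.2, -1.8]
gripper_width: 17.4
```

Run:
```python
from h import *
st,im,d,W=look("wrist","6")
st,im,d,W=look("top","6")
cv2.imwrite("pics/t6z.png",cv2.resize(im[155:265,195:305],None,fx=5,fy=5,interpolation=cv2.INTER_CUBIC))
```

```text
7.25 [648.46 154.88  89.35] yang 161.34 zax [ 0.0028  0.0012 -1.    ] F [-0.51  0.16 -1.79] w 17.35241897834788
7.3 [648.3  154.87  89.2 ] yang 161.34 zax [ 0.0024  0.0011 -1.    ] F [ 0.25  0.73 -1.39] w 17.451471216558627
```

View pics/wrist6.png

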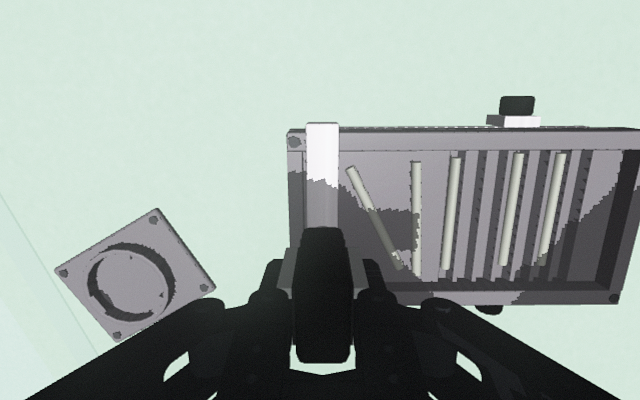

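View pics/t6z.png

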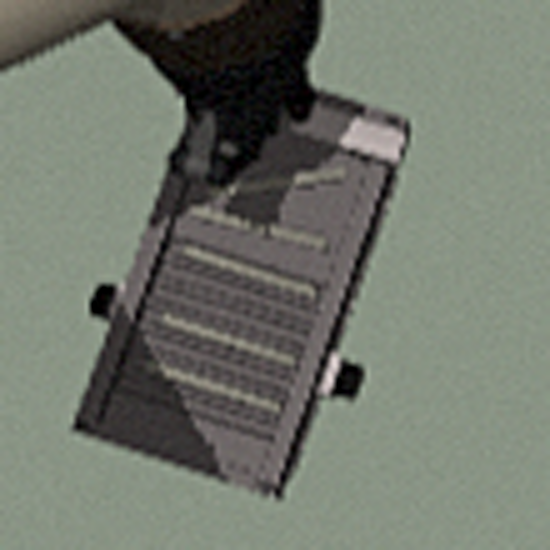

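Run:
```python
from h import *
W=np.load("wrist6W.npy")
yaw=np.radians(-18.6);c=np.array([571.4,179.1]);ex=np.array([np.cos(yaw),np.sin(yaw)]);ey=np.array([-ex[1],ex[0]])
def rep(n,w):
    s=w.reshape(-1,3);s=s[~np.isnan(s).any(1)];q=s[:,:2]-c;return q@ex,q@ey,s[:,2]
X,Y,Z=rep("",W[115:305,285:640])
m=(Z>30)&(Z<45)&(Y<-30)&(Y>-60)
print("end X",np.percentile(X[(Z>36)&(Z<45)],[.5,99.5]))
for a in range(-90,100,15):
    k=m&(abs(X-a)<7.5)&(Z>37)
    k2=(Z>37)&(Z<45)&(Y>40)&(abs(X-a)<7.5)
    if k.sum()>5:print(a,np.percentile(Y[k],[2,98]).round(1),Z[k].mean().round(2), (np.percentile(Y[k2],[2,98]).round(1),Z[k2].mean().round(2)) if k2.sum()>5 else'')
X,Y,Z=rep("",W[120:225,300:345]);k=Z>48
print("bar",k.sum(),np.percentile(X[k],[2,50,98]),Y[k].min(),np.percentile(Z[k],[5,50,95]))
r=np.array([648.38,154.87])-c;print("tcp tray",r@ex,r@ey)
s=W[5:110,100:600].reshape(-1,3);s=s[~np.isnan(s).any(1)];p=np.linalg.lstsq(np.c_[(s[:,:2]-c)@ex,(s[:,:2]-c)@ey,np.ones(len(s))],s[:,2],rcond=None)[0];print("desk",p)
```

```text
end X [-99.55694688  97.83530842]
-90 [-52.  -30.7] 39.14 (array([40.5, 51.2]), np.float64(39.42))
-75 [-52.  -42.6] 39.45 (array([41.5, 51.3]), np.float64(39.32))
-60 [-52.1 -42.6] 39.56 (array([41.5, 51.2]), np.float64(39.42))
-45 [-52.  -42.6] 39.58 (array([41.5, 50.9]), np.float64(39.51))
-30 [-52. -42.] 39.63 (array([41.7, 51.1]), np.float64(39.54))
-15 [-51.9 -42.1] 39.66 (array([41.7, 51. ]), np.float64(39.56))
0 [-51.7 -42.1] 39.83 (array([41.6, 50.6]), np.float64(39.61))
15 [-51.6 -42.1] 39.93 (array([41.7, 50.2]), np.float64(39.56))
30 [-51.6 -42.2] 40.0 (array([41.9, 51. ]), np.float64(39.69))
45 [-51.6 -42.2] 40.08 (array([41.7, 42.7]), np.float64(38.22))
60 [-51.6 -42.2] 40.18 
75 [-51.6 -42.1] 40.18 
90 [-51.4 -30.5] 40.37 
bar 3314 [71.65634155 79.33976375 86.88821974] -57.40854465136886 [57.21304246 58.360309   59.3841611 ]
tcp tray 80.68759626683016 1.5890590552331803
desk [-0.00229254  0.01735983  1.67044166]
```

>>> drive_tool(
  steps=[
    [0,0,0.001,0,0],
    [0,0,0.001,0,0],
    [0,0,0.001,0,0],
    [0,0,0.001,0,0],
    [0,0,0.001,0,0],
    [0,0,0,0,0],
    [0,0,0,0,0],
  ],
)

```text
clock: 8.05
position: [647.7, 154.6, 83.2]
ee_rot: [-0.583, 0.812, -0.0, 0.0]
contact_force: [-1.3, -0.3, 2.6]
gripper_width: 17.3
```

>>> drive_tool(
  steps=[
    [0,0,0.0003,0,0],
    [0,0,0.0003,0,0],
  ],
)

```text
clock: 8.25
position: [647.7, 154.6, 83.1]
ee_rot: [-0.583, 0.812, -0.0, 0.0]
contact_force: [-2.9, 0.1, 6.7]
gripper_width: 17.4
```

>>> drive_tool(
  steps=[
    [0,0,0.0003,0,0],
  ],
)

```text
clock: 8.35
position: [647.8, 154.6, 83.1]
ee_rot: [-0.583, 0.812, -0.0, 0.0]
contact_force: [-2.9, -0.4, 6.9]
gripper_width: 17.1
```

>>> drive_tool(
  steps=[
    [0,0,-0.0003,0,0],
    [0,0,0,0,0],
    [0,0,0,0,0],
  ],
)

```text
clock: 8.65
position: [647.8, 154.6, 83.2]
ee_rot: [-0.583, 0.812, -0.0, 0.0]
contact_force: [-2.5, -1.0, 5.8]
gripper_width: 17.3
```

>>> drive_tool(
  steps=[
    [0,0,-0.0002,0,0],
    [0,0,0,0,0],
    [0,0,0,0,0],
    [0,0,0,0,0],
    [0,0,0,0,0],
    [0,0,0,0,0],
  ],
)

```text
clock: 9.25
position: [647.7, 154.6, 83.2]
ee_rot: [-0.583, 0.812, -0.0, 0.0]
contact_force: [-3.6, -0.5, 5.5]
gripper_width: 17.6
```

Run:
```python
from h import *
look("wrist","7")
```

```text
9.25 [647.75 154.6   83.16] yang 161.36 zax [ 6.e-04 -0.e+00 -1.e+00] F [-3.56 -0.52  5.5 ] w 17.63694194077325
```

View pics/wrist7.png

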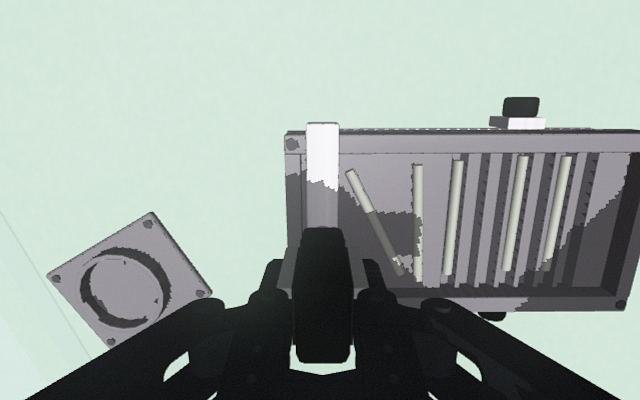

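>>> drive_tool(
  steps=[
    [0,0,-0.0002,0,0],
    [0,0,0,0,0],
    [0,0.001,0,0,0],
    [0,0.0015,0,0,0],
    [0,0.0015,0,0,0],
  ],
)

```text
clock: 9.8
position: [645.0, 156.1, 83.1]
ee_rot: [-0.583, 0.812, -0.001, 0.001]
contact_force: [2.3, -1.5, 5.7]
gripper_width: 17.3
```

>>> drive_tool(
  steps=[
    [0,0.0015,-0.0002,0,0],
    [0,0.0015,0,0,0],
    [0,0.0015,0,0,0],
    [0,0.0015,0,0,0],
  ],
)

```text
clock: 10.2
position: [638.6, 158.0, 83.1]
ee_rot: [-0.583, 0.812, -0.0, 0.001]
contact_force: [2.5, -1.0, 6.3]
gripper_width: 17.6
```

>>> drive_tool(
  steps=[
    [0,0.0015,-0.0003,0,0],
    [0,0.0015,-0.0001,0,0],
    [0,0.0015,0,0,0],
  ],
)

```text
clock: 10.5
position: [633.8, 159.3, 83.1]
ee_rot: [-0.583, 0.812, 0.0, 0.0]
contact_force: [1.7, 0.4, 4.0]
gripper_width: 17.6
```

>>> drive_tool(
  steps=[
    [0,0.002,-0.0001,0,0],
    [0,0.002,0,0,0],
    [0,0.002,0,0,0],
    [0,0.002,0,0,0],
  ],
)

```text
clock: 10.9
position: [625.9, 161.8, 83.0]
ee_rot: [-0.583, 0.812, 0.0, -0.0]
contact_force: [1.7, -1.0, 4.1]
gripper_width: 17.0
```

>>> drive_tool(
  steps=[
    [0,0.002,0,0,0],
    [0,0.002,0,0,0],
    [0,0.002,0,0,0],
    [0,0.002,0,0,0],
  ],
)

```text
clock: 11.3
position: [618.3, 164.4, 83.0]
ee_rot: [-0.583, 0.812, 0.0, -0.0]
contact_force: [1.6, -0.9, 2.2]
gripper_width: 17.3
```

Run:
```python
from h import *
look("wrist","8")
```

```text
11.3 [618.33 164.39  83.02] yang 161.34 zax [-6.e-04 -1.e-04 -1.e+00] F [ 1.62 -0.88  2.22] w 17.25431382318156
```

View pics/wrist8.png

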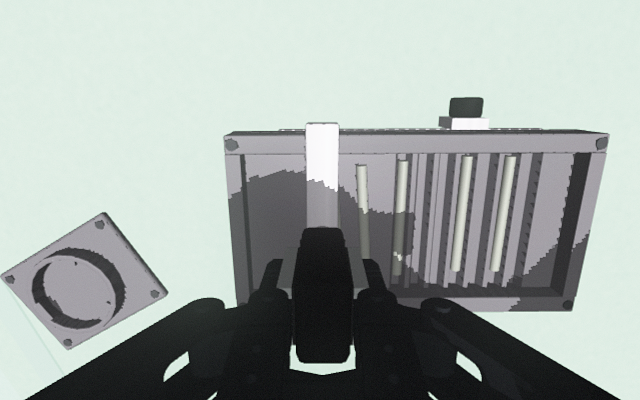

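>>> drive_tool(
  steps=[
    [0,0.002,0.0001,0,0],
    [0,0.002,0,0,0],
    [0,0.002,0.0001,0,0],
    [0,0.002,0,0,0],
  ],
)

```text
clock: 11.75
position: [610.9, 166.9, 82.9]
ee_rot: [-0.583, 0.812, 0.0, -0.0]
contact_force: [1.2, -0.2, 3.4]
gripper_width: 17.5
```

>>> drive_tool(
  steps=[
    [0,0.002,0.0001,0,0],
    [0,0.002,0,0,0],
    [0,0.002,0,0,0],
    [0,0.002,0.0001,0,0],
  ],
)

```text
clock: 12.15
position: [603.5, 169.6, 82.9]
ee_rot: [-0.583, 0.812, -0.0, 0.0]
contact_force: [1.7, -0.5, 4.1]
gripper_width: 17.3
```

>>> drive_tool(
  steps=[
    [0,0.002,0,0,0],
    [0,0.002,0.0001,0,0],
    [0,0.002,0,0,0],
    [0,0.002,0,0,0],
  ],
)

```text
clock: 12.55
position: [596.0, 172.1, 82.9]
ee_rot: [-0.583, 0.812, -0.0, 0.0]
contact_force: [2.7, 0.5, 4.3]
gripper_width: 17.3
```

>>> drive_tool(
  steps=[
    [0,0.002,0,0,0],
    [0,0.002,0.0001,0,0],
    [0,0.002,0,0,0],
    [0,0.002,0,0,0],
  ],
)

```text
clock: 12.95
position: [588.5, 174.7, 82.8]
ee_rot: [-0.583, 0.812, -0.0, 0.0]
contact_force: [2.5, -1.1, 3.5]
gripper_width: 17.6
```

Run:
```python
from h import *
look("wrist","9")
```

```text
12.95 [588.48 174.68  82.83] yang 161.35 zax [ 6.e-04  1.e-04 -1.e+00] F [ 2.47 -1.12  3.51] w 17.639802049934097
```

View pics/wrist9.png

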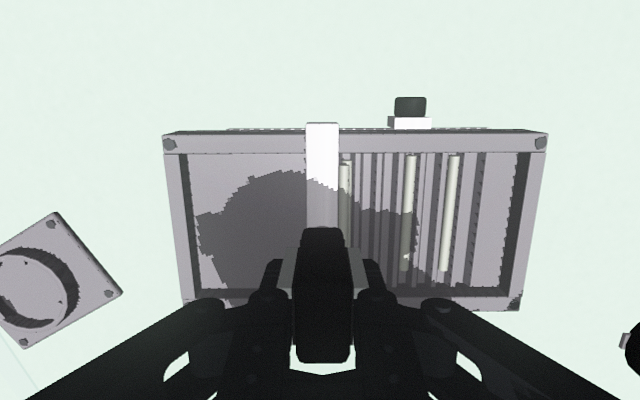

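>>> drive_tool(
  steps=[
    [0,0.0015,0,0,0],
    [0,0.0015,0,0,0],
    [0,0.0015,0.0001,0,0],
    [0,0.0015,0,0,0],
    [0,0.0015,0,0,0],
  ],
)

```text
clock: 13.5
position: [581.5, 177.1, 82.8]
ee_rot: [-0.583, 0.812, -0.0, 0.0]
contact_force: [2.1, -0.7, 4.3]
gripper_width: 17.2
```

>>> drive_tool(
  steps=[
    [0,0.0015,0,0,0],
    [0,0.0015,0,0,0],
    [0,0.0015,0,0,0],
    [0,0.0015,0,0,0],
    [0,0.0015,0,0,0],
  ],
)

```text
clock: 14.0
position: [574.3, 179.5, 82.7]
ee_rot: [-0.583, 0.812, -0.0, 0.0]
contact_force: [2.3, -0.5, 4.9]
gripper_width: 17.3
```

Run:
```python
from h import *
look("wrist","10")
```

```text
14.0 [574.34 179.47  82.72] yang 161.35 zax [ 6.e-04  1.e-04 -1.e+00] F [ 2.27 -0.48  4.94] w 17.30775558281926
```

View pics/wrist10.png

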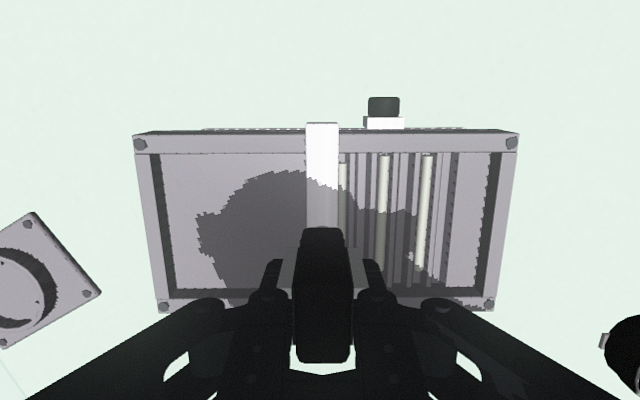

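>>> drive_tool(
  steps=[
    [0,0.0015,-0.0001,0,0],
    [0,0.0015,0,0,0],
    [0,0.0015,0,0,0],
    [0,0.0015,0,0,0],
    [0,0.0015,0,0,0],
  ],
)

```text
clock: 14.55
position: [567.0, 181.9, 82.7]
ee_rot: [-0.583, 0.812, -0.0, 0.0]
contact_force: [2.0, -0.3, 5.1]
gripper_width: 17.2
```

>>> drive_tool(
  steps=[
    [0,0.0015,0,0,0],
    [0,0.0015,0,0,0],
    [0,0.0015,0,0,0],
    [0,0.0015,0,0,0],
    [0,0.0015,0,0,0],
  ],
)

```text
clock: 15.05
position: [559.9, 184.2, 82.6]
ee_rot: [-0.583, 0.812, -0.0, 0.0]
contact_force: [2.7, -0.6, 4.3]
gripper_width: 17.3
```

>>> drive_tool(
  steps=[
    [0,0.0015,0,0,0],
    [0,0.0015,0,0,0],
    [0,0.0015,0,0,0],
    [0,0.0015,0,0,0],
    [0,0.0015,0,0,0],
  ],
)

```text
clock: 15.55
position: [552.7, 186.6, 82.6]
ee_rot: [-0.583, 0.812, 0.0, -0.0]
contact_force: [2.5, -0.2, 5.3]
gripper_width: 17.5
```

Run:
```python
from h import *
look("wrist","11")
```

```text
15.55 [552.73 186.61  82.59] yang 161.34 zax [-1.e-04 -0.e+00 -1.e+00] F [ 2.53 -0.18  5.3 ] w 17.454752141945875
```

View pics/wrist11.png

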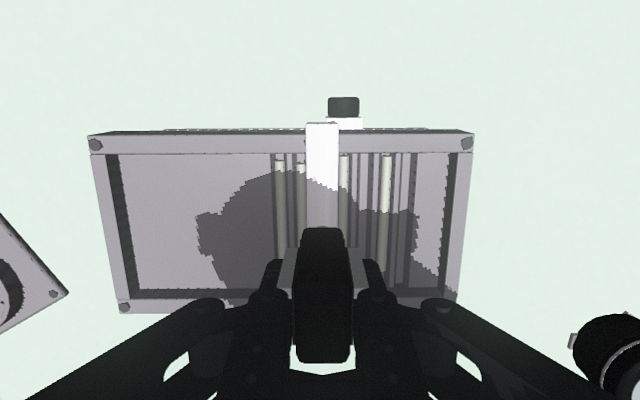

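>>> drive_tool(
  steps=[
    [0,0.0015,-0.0001,0,0],
    [0,0.0015,-0.0001,0,0],
    [0,0.0015,0,0,0],
    [0,0.0015,0,0,0],
    [0,0.0015,0,0,0],
  ],
)

```text
clock: 16.1
position: [545.3, 188.9, 82.6]
ee_rot: [-0.583, 0.812, 0.0, -0.0]
contact_force: [1.0, -0.6, 3.8]
gripper_width: 17.5
```

>>> drive_tool(
  steps=[
    [0,0.0015,0,0,0],
    [0,0.0015,0,0,0],
    [0,0.0015,0,0,0],
    [0,0.0015,0,0,0],
    [0,0.0015,0,0,0],
  ],
)

```text
clock: 16.6
position: [538.2, 191.3, 82.6]
ee_rot: [-0.583, 0.812, 0.0, -0.0]
contact_force: [1.2, 0.1, 2.2]
gripper_width: 17.7
```

>>> drive_tool(
  steps=[
    [0,0.0015,0.0001,0,0],
    [0,0.0015,0,0,0],
    [0,0.0015,0,0,0],
    [0,0.0015,0,0,0],
    [0,0.0015,0,0,0],
  ],
)

```text
clock: 17.1
position: [531.2, 193.7, 82.5]
ee_rot: [-0.583, 0.812, 0.0, -0.0]
contact_force: [0.2, 0.1, 1.3]
gripper_width: 17.1
```

>>> drive_tool(
  steps=[
    [0,0.0015,0.0001,0,0],
    [0,0.0015,0,0,0],
    [0,0.0015,0,0,0],
    [0,0.0015,0,0,0],
    [0,0.0015,0,0,0],
  ],
)

```text
clock: 17.6
position: [524.1, 196.1, 82.5]
ee_rot: [-0.583, 0.812, 0.0, -0.0]
contact_force: [1.2, -0.3, 0.4]
gripper_width: 17.7
```

Run:
```python
from h import *
look("wrist","12")
```

```text
17.6 [524.15 196.14  82.47] yang 161.34 zax [-4.e-04 -1.e-04 -1.e+00] F [ 1.22 -0.34  0.4 ] w 17.669915282343904
```

View pics/wrist12.png

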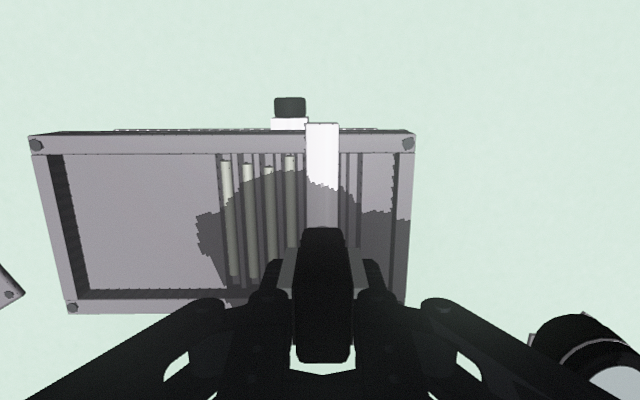

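>>> drive_tool(
  steps=[
    [0,0.0015,0.0002,0,0],
    [0,0.0015,0.0001,0,0],
    [0,0.0015,0,0,0],
    [0,0.0015,0,0,0],
    [0,0.0015,0,0,0],
  ],
)

```text
clock: 18.15
position: [517.3, 198.7, 82.4]
ee_rot: [-0.583, 0.812, -0.0, 0.0]
contact_force: [1.2, -0.6, 2.2]
gripper_width: 17.2
```

>>> drive_tool(
  steps=[
    [0,0.0015,0.0001,0,0],
    [0,0.0015,0,0,0],
    [0,0.0015,0,0,0],
    [0,0.0015,0,0,0],
    [0,0.0015,0,0,0],
  ],
)

```text
clock: 18.65
position: [510.3, 201.1, 82.4]
ee_rot: [-0.583, 0.812, -0.0, 0.0]
contact_force: [1.5, -0.8, 2.8]
gripper_width: 17.2
```

>>> drive_tool(
  steps=[
    [0,0.0015,0.0001,0,0],
    [0,0.0015,0,0,0],
    [0,0.0015,0,0,0],
    [0,0.0015,0,0,0],
    [0,0.0015,0,0,0],
    [0,0.0015,0,0,0],
  ],
)

```text
clock: 19.25
position: [501.8, 204.0, 82.3]
ee_rot: [-0.583, 0.812, -0.0, 0.0]
contact_force: [2.4, -0.7, 4.9]
gripper_width: 17.3
```

>>> drive_tool(
  steps=[
    [0,0.0015,0,0,0],
    [0,0.0015,0,0,0],
    [0,0.0015,0,0,0],
    [0,0.001,0,0,0],
    [0,0,0,0,0],
    [0,0,0,0,0],
    [0,0,0,0,0],
  ],
)

```text
clock: 19.95
position: [496.5, 205.8, 82.3]
ee_rot: [-0.583, 0.812, 0.0, 0.0]
contact_force: [1.5, -0.4, 5.7]
gripper_width: 17.1
```

Run:
```python
from h import *
look("wrist","13")
```

```text
19.95 [496.48 205.77  82.27] yang 161.35 zax [ 1.e-04  2.e-04 -1.e+00] F [ 1.55 -0.35  5.66] w 17.099559178099472
```

View pics/wrist13.png

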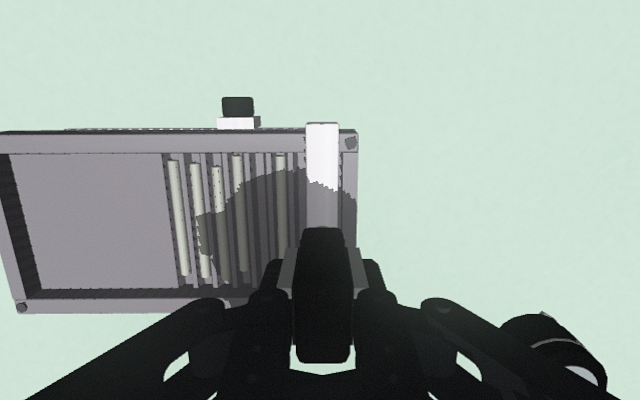

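>>> drive_tool(
  steps=[
    [0,0,-0.0002,0,0],
    [0,0,0,0,0],
    [0,0,0,0,0],
    [0,0,-0.003,0,0],
    [0,0,-0.01,0,0],
    [0,0,-0.03,0,0],
    [0,0,-0.04,0,0],
    [0,0,-0.035,-4.85,0],
    [0,0,0,-4.85,0],
    [0,0,0,0,0],
    [0,0,0,0,0],
  ],
)

```text
clock: 21.1
position: [495.3, 205.0, 199.3]
ee_rot: [-0.649, 0.761, 0.0, -0.002]
contact_force: [-0.9, -0.7, -2.1]
gripper_width: 17.0
```

Run:
```python
from h import *
look("wrist","14")
```

```text
21.1 [495.26 204.97 199.25] yang 170.91 zax [-0.003  -0.0014 -1.    ] F [-0.92 -0.65 -2.15] w 16.99769191807215
```

View pics/wrist14.png

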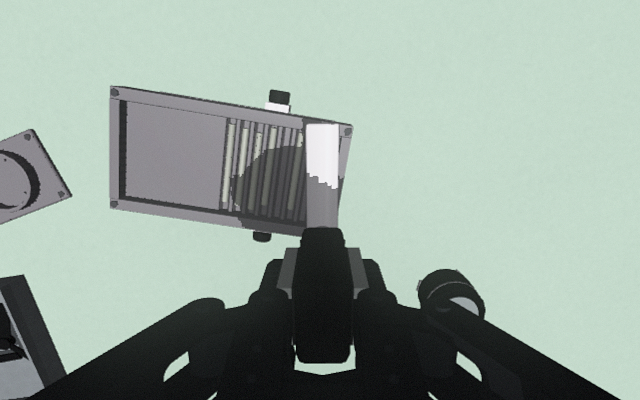

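>>> drive_tool(
  steps=[
    [0.0374,-0.0125,0,0,0],
    [0.0374,-0.0125,0,0,0],
    [0.0374,-0.0125,0,0,0],
    [0.0374,-0.0125,0,0,0],
    [0.0374,-0.0125,0,0,0],
    [0.0374,-0.0125,0,0,0],
    [0.0374,-0.0125,0,0,0],
    [0.0374,-0.0125,0,0,0],
    [0.0374,-0.0125,0,0,0],
    [0,0,0.03,0,0],
    [0,0,0.03,0,0],
    [0,0,0.02,0,0],
    [0,0,0,0,0],
    [0,0,0,0,0],
    [0,0,0,0,0],
    [0,0,0,0,0],
  ],
)

```text
clock: 22.75
position: [556.1, -144.3, 121.7]
ee_rot: [-0.65, 0.76, -0.001, 0.001]
contact_force: [0.6, -0.4, -1.8]
gripper_width: 17.3
```

Run:
```python
from h import *
look("wrist","15")
```

```text
22.75 [ 556.05 -144.29  121.67] yang 171.06 zax [ 2.5e-03 -1.0e-04 -1.0e+00] F [ 0.57 -0.35 -1.79] w 17.299381644104113
```

View pics/wrist15.png

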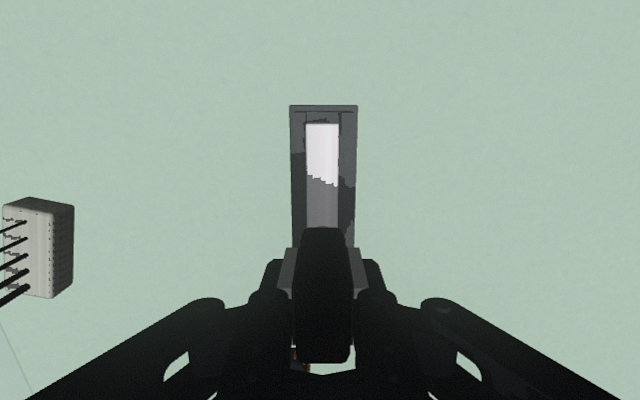

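>>> drive_tool(
  steps=[
    [0.0013,0.002,0.01,0,0],
    [0,0,0.015,0,0],
    [0,0,0.004,0,0],
    [0,0,0,0,0],
    [0,0,0,0,0],
    [0,0,0,0,0],
    [0,0,0,0,0],
  ],
)

```text
clock: 23.5
position: [553.4, -145.4, 91.9]
ee_rot: [-0.65, 0.76, -0.0, 0.0]
contact_force: [-0.4, 0.2, -2.4]
gripper_width: 17.1
```

Run:
```python
from h import *
look("wrist","16")
```

```text
23.5 [ 553.45 -145.37   91.88] yang 171.05 zax [ 0.0012 -0.     -1.    ] F [-0.43  0.16 -2.35] w 17.13473918349889
```

View pics/wrist16.png

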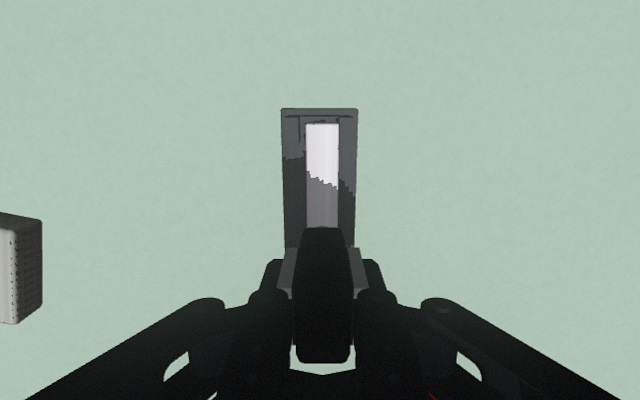

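>>> drive_tool(
  steps=[
    [0,-0.0004,0.006,0,0],
    [0,0,0.006,0,0],
    [0,0,0.005,0,0],
    [0,0,0.004,0,0],
    [0,0,0.002,0,0],
    [0,0,0.001,0,0],
    [0,0,0,0,0],
    [0,0,0,0,0],
  ],
)

```text
clock: 24.35
position: [553.6, -145.4, 67.5]
ee_rot: [-0.65, 0.76, -0.0, 0.0]
contact_force: [-0.1, 0.6, -1.3]
gripper_width: 17.5
```

>>> drive_tool(
  steps=[
    [0,0,0.0005,0,0],
    [0,0,0.0004,0,0],
    [0,0,0.0002,0,0],
    [0,0,0,0,0],
  ],
)

```text
clock: 24.75
position: [553.6, -145.4, 66.6]
ee_rot: [-0.65, 0.76, -0.0, 0.0]
contact_force: [-1.4, 0.9, 1.5]
gripper_width: 17.1
```

>>> drive_tool(
  steps=[
    [0,0,0,0,0.025],
    [0,0,0,0,0.04],
    [0,0,0,0,0.06],
    [0,0,0,0,0.0854],
    [0,0,0,0,0.0854],
    [0,0,0,0,0.0854],
    [0,0,0,0,0.0854],
    [0,0,0,0,0.0854],
    [0,0,0,0,0.0854],
  ],
)

```text
clock: 25.65
position: [553.4, -145.4, 66.2]
ee_rot: [-0.65, 0.76, -0.0, 0.0]
contact_force: [-0.1, -0.2, -0.4]
gripper_width: 85.2
```

Run:
```python
from h import *
look("wrist","17")
```

```text
25.65 [ 553.45 -145.44   66.21] yang 171.04 zax [ 0. -0. -1.] F [-0.07 -0.18 -0.42] w 85.19125951300906
```

View pics/wrist17.png

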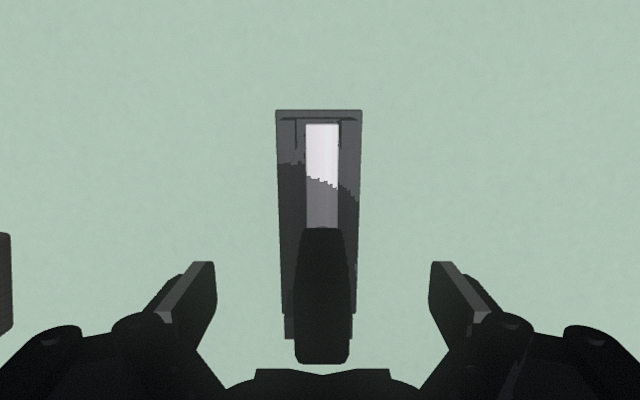

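Released, and the rake is still standing. I'll lift away and go over the tray to check the shafts.

>>> drive_tool(
  steps=[
    [0,0,-0.02,0,0.0854],
    [0,0,-0.04,0,0.0854],
    [0,0,-0.04,0,0.0854],
    [0,0,-0.04,0,0.0854],
    [-0.04,0,0,0,0.0854],
    [-0.04,0,0,0,0.0854],
    [-0.04,0,0,0,0.0854],
    [-0.04,0,0,0,0.0854],
    [-0.04,0,0,0,0.0854],
    [-0.04,0,0,0,0.0854],
    [-0.04,0,0,0,0.0854],
    [-0.04,0.01,0,0,0.0854],
    [-0.01,0.03,0,0,0.0854],
    [0,0,0,0,0.0854],
    [0,0,0,0,0.0854],
    [0,0,0,0,0.0854],
  ],
)

```text
clock: 27.3
position: [565.7, 186.3, 206.4]
ee_rot: [-0.65, 0.76, -0.0, 0.0]
contact_force: [-0.2, 0.0, -0.1]
gripper_width: 85.8
```

Run:
```python
from h import *
st,im,d,W=look("wrist","18")
st,im,d,W=look("top","18");cv2.imwrite("pics/t18z.png",cv2.resize(im[155:265,195:415],None,fx=3.6,fy=3.6,interpolation=cv2.INTER_CUBIC))
```

```text
27.3 [565.71 186.32 206.4 ] yang 171.01 zax [ 5.e-04  1.e-04 -1.e+00] F [-0.15  0.03 -0.1 ] w 85.82611047599185
27.35 [565.8  186.09 206.34] yang 170.98 zax [ 3.e-04  1.e-04 -1.e+00] F [-0.33 -0.11 -0.59] w 85.4737970757938
```

View pics/wrist18.png

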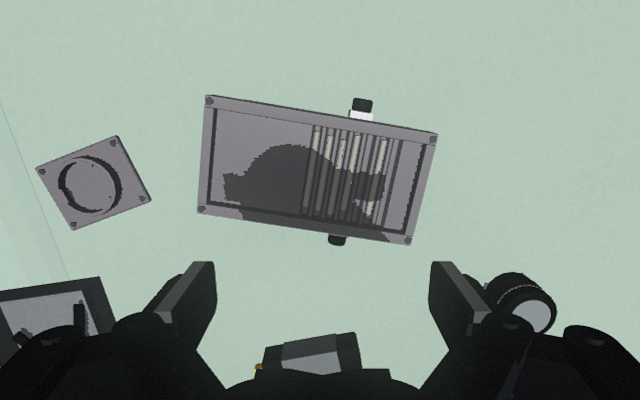

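View pics/t18z.png

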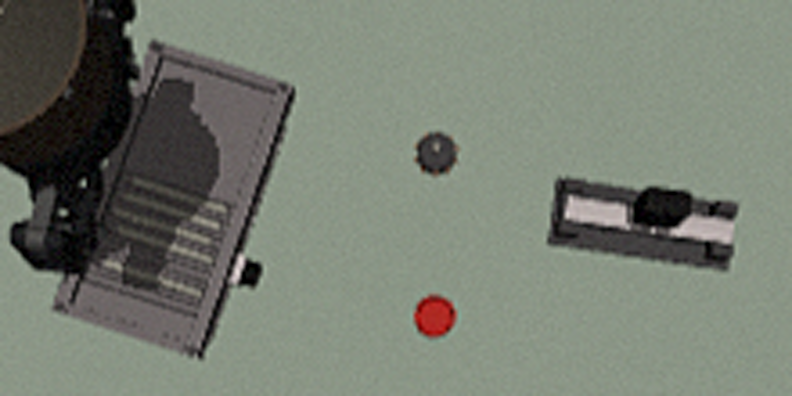

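Run:
```python
from h import *
W=np.load("wrist18W.npy");im=np.load("wrist18im.npy")
yaw=np.radians(-18.6);c=np.array([571.4,179.1]);ex=np.array([np.cos(yaw),np.sin(yaw)]);ey=np.array([-ex[1],ex[0]])
s=W[90:245,190:440].reshape(-1,3);k=~np.isnan(s).any(1);s=s[k];q=s[:,:2]-c;X=q@ex;Y=q@ey;Z=s[:,2]
for a in np.arange(-82,14,2.):
    print(int(a),*[ (np.round(np.median(Z[m]),1) if (m:=(abs(X-a)<1)&(abs(Y-b)<6)).sum()>3 else None) for b in(-25,-12,0,12,25)])
cv2.imwrite("pics/w18z.png",cv2.resize(im[90:250,280:440],None,fx=3.7,fy=3.7,interpolation=cv2.INTER_CUBIC))
```

```text
-82 27.5 27.4 27.8 27.4 27.5
-80 27.5 27.5 27.7 27.6 27.6
-78 27.3 27.7 27.8 27.4 27.8
-76 27.5 27.7 27.6 27.6 27.5
-74 26.5 26.4 26.4 26.4 26.1
-72 22.7 22.6 22.8 22.6 22.5
-70 21.7 21.7 21.2 21.7 21.5
-68 21.7 21.8 21.4 21.9 21.9
-66 25.8 24.7 25.1 25.6 26.1
-64 27.6 27.5 27.5 27.5 27.9
-62 26.8 26.7 26.2 26.3 26.4
-60 26.1 26.4 26.3 26.8 26.2
-58 27.5 27.7 27.4 27.3 27.6
-56 26.8 26.8 27.0 26.8 27.0
-54 25.1 25.3 25.5 25.4 25.8
-52 27.9 27.6 27.8 27.7 27.5
-50 26.3 26.7 26.7 26.3 26.6
-48 22.5 22.8 22.4 22.6 22.6
-46 21.5 21.7 21.6 21.8 21.8
-44 22.1 21.9 22.0 22.3 22.0
-42 24.9 25.9 25.8 25.9 25.2
-40 27.4 27.4 27.9 27.9 28.1
-38 26.8 26.6 26.4 26.8 26.3
-36 26.2 26.4 26.7 26.0 26.2
-34 27.5 27.4 27.7 27.7 27.6
-32 27.2 27.2 26.6 27.1 27.2
-30 25.8 25.6 26.0 25.3 25.8
-28 27.9 27.5 28.2 27.9 28.0
-26 26.8 26.8 26.7 26.4 26.4
-24 26.2 26.6 26.5 26.6 27.0
-22 27.7 27.6 27.7 27.6 27.4
-20 26.9 27.0 26.9 27.0 26.6
-18 25.8 25.5 25.4 25.4 25.6
-16 27.8 27.4 27.9 28.0 27.8
-14 26.7 26.7 26.8 27.1 26.4
-12 26.5 26.3 26.7 27.1 27.3
-10 27.6 27.8 27.9 27.6 28.0
-8 27.2 27.1 27.1 27.3 26.8
-6 25.6 25.5 25.7 26.0 25.7
-4 27.8 27.8 27.8 27.9 28.1
-2 27.0 27.1 27.2 26.6 26.8
0 26.8 26.6 26.6 27.0 26.7
2 27.9 27.7 27.9 27.9 27.6
4 27.3 27.1 27.2 27.2 26.9
6 25.7 25.8 26.3 26.0 25.9
8 27.7 28.0 28.1 27.7 28.0
10 27.7 28.0 27.7 27.8 27.9
12 28.3 28.2 28.1 28.0 27.9
```

View pics/w18z.png

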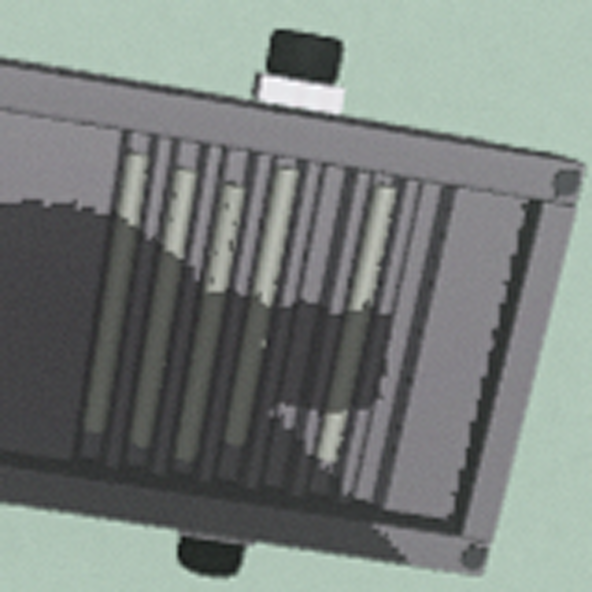

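Run:
```python
from h import *
W=np.load("top18W.npy");sub=W[190:240,335:410].reshape(-1,3);sub=sub[~np.isnan(sub).any(1)]
s=sub[sub[:,2]>80];print(s.mean(0),np.percentile(s[:,2],90),cv2.minAreaRect(s[:,:2].astype(np.float32)))
print(arm.read_state()["contact_force"]);arm.job_done()
```

```text
[ 550.2848058  -146.6258668   106.72772308] 113.02249934814455 ((551.9866333007812, -148.07456970214844), (29.735925674438477, 18.682723999023438), 80.92147064208984)
[ 0.2539651  -0.57608704 -0.18024903]
the job is handed in; nothing more can be done
```

The job is handed in. I took the rake from its rest, set it on the rims at the apron end, drew it the full stroke, and put it back in its rest at about 27 s on the robot's clock. There is no verdict to read, so everything below rests on my own measurements.

- **Force on the rims:** my readings ran from about 2 to 8.5 N. The highest was briefly 8.5–9 N at set-down, before I backed off. The force was only read at the end of each move, so a short peak in between could have been missed.
- **Shafts:** the last wrist depth view shows all five parallel in grooves 1, 2, 3, 4 and 6. Their tops are level with the ribs at about 27.7 mm, which puts their middles at about 25 mm.
- **Rake:** it stands upright in its rest with the gripper clear. Its handle is about 2 mm in x from where it started, which fits the play in the notches. Its height is unchanged within noise.
- **Camera disagreement:** the top and wrist cameras differed by about 2 mm in y. I used the wrist camera's values.
- **Bystanders:** the ones in view looked unmoved in the last pictures. I did not measure each one.

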